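# Snap the clean filter cassette into the nail-dust collector and shut its grille

### The job

Put the clean filter cassette back into the open bay of the nail-dust collector, fin and green pad upwards: hook its orange tongue under the dark red lip at the bay's near end, then push the other end down past the orange spring clip until it snaps fully home. Only after that swing the grille lid right shut, then let go. Leave the pots, the jar and the gem wheel where they stand.

Things in the scene. Friction and masses are not known exactly. Their poses are not given: they have to be found in the camera images.
- collector: White dust collector case, fixed, 200 x 160 x 70 high. Origin: centre of its underside; z up, x from lip end to clip end. The open bay in its top: x -63 to 62, y -44 to 44, floor at z 30, walls up to z 70. The cassette's tongue must slide right under the lip to the bay's -x wall. The gap from lip to +x wall is 116, so the 120 long cassette goes in tongue down, tilted 20 to 25 degrees.
- lip (a point): Lower inner edge, middle, of the rigid dark red lip, at (-54, 0, 42) in the collector's frame; same axes. The lip juts 9 from the bay's -x wall: x -63 to -54, 88 wide (y), z 42 to 47; 12 of free height under it.
- bay_floor (a point): Centre of the bay floor, at (0, 0, 30) in the collector's frame; same axes as the collector.
- clip (a joint): Travel (m) of the orange spring clip, 36 wide, in the bay's +x wall: 0 sprung out, up to 0.011 pushed back to +x. Spring 3.5 N at rest plus 0.7 N per mm. Its top is a ramp from z 58 at the wall down to the nose at z 43 (collector frame); its square underside, z 39.5, snaps over the cassette's rear ledge. Pressing the pad past it takes 9 to 16 N; when home it is below 0.003 again.
- clip_nose (a point): Foremost point of the clip's nose, at (52, 0, 41.5) in the collector's frame when the clip is out; moves with the clip; same axes.
- lid (a joint): Opening angle (rad) of the white grille lid hinged on the case's +y side: 0 shut, flat on the case; 1.8 to 2.1 at the start, leaning open to +y; stop at 2.15. Stiff hinge (0.10 N m), stays where left; 0.12 kg. Panel 150 (x) x 108 x 5 thick, pink tab 50 x 14 x 6 at the middle of its free edge. Shut, its top is 4 above the hinge line.
- lid_hinge (a point): Middle of the hinge line, at (0, 52, 72) in the collector's frame; the line runs along the collector's x, same axes as the collector (does not turn with the lid).
- lid_tab (a point): Centre of the pink tab on the lid's free edge, on its outer (upper when shut) face, 114 from the hinge line; turns with the lid. Shut, it lies at (0, -62, 76.5) in the collector's frame.
- cassette: Filter cassette, 0.07 to 0.18 kg, flat on the desk; origin: centre of its underside, z up. 120 (x) x 80 (y) x 34 high. Dark frame x -44 to 48, 14 high; rear ledge x 48 to 60, 8 high; orange tongue x -60 to -44, 60 wide, 6 thick, at the bottom. Pink fin to hold: x -30 to 20, y -6 to 6, z 14 to 34. Green pad to press: x 28 to 46, y -15 to 15, top at z 18.
- tongue_tip (a point): Middle of the lower front edge of the tongue, at (-60, 0, 0) in the cassette's frame; same axes.
- rear_edge (a point): Middle of the lower rear edge of the cassette, at (60, 0, 0) in the cassette's frame; same axes.
- press_pad (a point): Centre of the green pad's top, at (37, 0, 18) in the cassette's frame; same axes.
- pot_purple: Bystander: round purple glitter pot, 40 diameter, 22 high; origin at the centre of its underside.
- pot_green: Bystander: round green glitter pot, 40 diameter, 22 high; origin at the centre of its underside.
- gel_jar: Bystander: pink gel jar, 58 diameter, 42 high; origin at the centre of its underside.
- gem_wheel: Bystander: flat round gem wheel, 90 diameter, 14 high; origin at the centre of its underside.
Not all that is in view belongs to the job. Leave any blue look-alike of the cassette alone.

How it is judged:
By the outcome, as a careful person would: the job done as asked, in the order asked, and still so for the second after the job is handed in, with the robot touching nothing.
It also fails if it takes over 58 s, if anything falls off the work surface, if the arm or the gripper's body presses on something with over 40 N, if the wrist force passes 120 N, or if a joint passes its speed limit or range.

### The arm

A 7-joint arm with a two-finger parallel gripper is mounted at the origin on the work surface. World frame = base frame: x ahead of the robot, y to its left, z up, the work surface at z = 0. Lengths are in m, angles in rad, forces in N, time in s.
With the tool pointing down it reaches from about 0.425 to 1.025 m from the base axis. Payload 3.6 kg.
Tool frame: the origin (TCP) lies midway between the tips of the shut fingers; the grasp point (between the pads) lies 19 mm behind it; z points along the fingers, y is the direction in which the jaws open and shut (so a half turn about z gives the same grasp; the last joint's range is limited). The gripper opens to 85 mm and grips with 20 to 120 N. Pads are 22 mm wide; open, the fingers measure 114 mm over their backs; the gripper's body (76 mm by 85 mm) begins 54 mm behind the grasp point. The pads swing forward as they close: fully open they stand 13 mm farther back than shut.
Start: joints at [1.01, 0.591, 0.048, 1.609, -0.033, 0.943, -0.034], TCP at [0.326, -0.647, 0.231] pointing down, gripper open.
Joint ranges: [-2.69, 2.69], [-0.47, 2.24], [-1.27, 1.36], [0.19, 2.51], [-1.53, 4.68], [0.08, 2.07], [-3.09, 3.09]. Speed limits (rad/s): [2.57, 2.57, 3.14, 3.14, 3.14, 3.14, 3.14].

### API

Orientations are given as a unit quaternion [w, x, y, z].
In Python, from workcell import ctrl gives the robot as it stands.
- The arm moves only by the tool apply_moves, never from a script. Its argument "commands" is a list that holds one entry, the list of rows, each a list of 4 numbers: the shift along the tool's x, y, z in cm, then the turn about the tool's z in rad. A call has 1 to 10 rows; each row shifts and turns the commanded pose from where the row before left it, along the tool's axes as they then stand; what a row does not reach is not made up. A row lasts 1/8 s, in which the tool goes at most 62.5 mm and 10.7 degrees, less where a joint would pass 70% of its speed; a pose out of reach is approached as far as the arm can. A call with a gripper value outside its range is refused whole. "grip" is the gripper command: -1 is fully open, 1 is shut, values between are in proportion, set as the call begins (left out, the last holds). The fingers move at their own pace and stop on an object; the grip force is fixed at half the most. Time passes only in rows, so rows that do not move let the fingers close. It gives the time, the measured TCP pose, the force and the opening at its end, in the units of the state.
- ctrl.sense(): the state, without advancing time (a new reading comes with each control period).
- ctrl.capture(name): name is "side" or "top"; returns a dict with "image" (480x640x3 uint8, red, green, blue), "K" (3x3 intrinsics, pixels), "origin" and "attitude" of the camera in the world. Camera axes: x right, y up, looking along -z (the intrinsics and any distortion apply to the point x, -y, -z); pixel columns grow to the right and rows downward; lengths in m; the calibration is good to about 2 mm. A picture is of the moment at which its call begins. There is no depth.
- ctrl.close_job(): hands the job in, once; it reports no verdict.
The state is a dict: "time": time; "joint_positions": joint angles; "joint_velocities": joint speeds; "joint_efforts": joint torques, N m; "position": TCP position; "orientation": TCP orientation; "wrist_force": force on the tool from outside, world axes, zero at the start; "torque": the same for the moment, N m; "gripper_width": finger opening in m.
Only numpy, scipy, OpenCV 4.12 (cv2) and the standard library are available. Lean on these libraries where they do the work, as an engineer would, in place of code of your own. Each camera call takes 0.05 s, during which the arm holds its last target. There are 200 camera calls.

## Working session

There is one attempt and no reset: what is moved stays moved. The work goes in short steps, Python scripts to look and compute and a tool call to move; the robot and the scene stay as the last step left them, time stands still between calls to the robot, and variables do not carry over. Pictures are saved under pics/ and viewed, about 8 in all and at most 12, crops included, and the job is handed in when it is done.

Besides the shell and the picture viewer there is one more tool, called after ">>>" by a JSON object that holds its "api" and its "payload", one argument or row to a line. apply_moves: Moves the arm, as the interface text tells. Its arguments: {"type":"object","properties":{"commands":{"type":"array","items":{"type":"array","items":{"type":"array","items":{"type":"number"}}}},"grip":{"type":"number"}},"required":["commands"]}

```bash
mkdir -p pics; ls
cat > h.py <<'E'
import numpy as np, cv2
from scipy.spatial.transform import Rotation as R
from workcell import ctrl
def cap(n,f=None):
    c=ctrl.capture(n)
    if f: cv2.imwrite('pics/'+f,c['image'][...,::-1])
    return c
def rot(a):
    a=np.array(a,float)
    return a if a.shape==(3,3) else R.from_quat(a[[1,2,3,0]]).as_matrix()
def ray(c,u,v):
    K=np.array(c['K']); d=np.linalg.inv(K)@[u,v,1]
    return np.array(c['origin']),rot(c['attitude'])@(d*[1,-1,-1])
def onz(c,u,v,z):
    o,d=ray(c,u,v); return o+d*(z-o[2])/d[2]
def tri(c1,p1,c2,p2):
    o1,d1=ray(c1,*p1);o2,d2=ray(c2,*p2)
    s=np.linalg.lstsq(np.c_[d1,-d2],o2-o1,rcond=None)[0]
    a,b=o1+s[0]*d1,o2+s[1]*d2
    return (a+b)/2,np.linalg.norm(a-b)
def proj(c,P):
    p=rot(c['attitude']).T@(np.array(P)-c['origin'])*[1,-1,-1]; p=np.array(c['K'])@p; return p[:2]/p[2]
E
python3 - <<'E'
from h import *
for n in('top','side'):
    c=cap(n,n+'0.png'); print(n,[k for k in c],c['K'],c['origin'],c['attitude'])
print(ctrl.sense())
E
```

```text
pics
top ['image', 'K', 'origin', 'attitude'] [[452.26085374   0.         327.39457345]
 [  0.         452.26085374 238.11529545]
 [  0.           0.           1.        ]] [0.46649123 0.00565411 0.91213436] [-0.69744715 -0.05563076  0.05973907  0.71197186]
side ['image', 'K', 'origin', 'attitude'] [[481.21457186   0.         324.7926163 ]
 [  0.         481.21457186 245.93833492]
 [  0.           0.           1.        ]] [ 0.3674538  -0.61584601  0.83426719] [ 0.92504736  0.35020063 -0.05886433 -0.13484024]
{'time': 0.1, 'joint_positions': array([ 1.01048238,  0.59203191,  0.04832608,  1.60967184, -0.03332052,
        0.94272676, -0.03370303]), 'joint_velocities': array([-0.00190001,  0.00091347,  0.00147904, -0.00417642, -0.0004924 ,
       -0.00067369,  0.00091196]), 'joint_efforts': array([ 4.16505936e-03, -5.49993968e+01,  1.55322578e+00, -1.98824430e+01,
        9.71895905e-03,  3.81849168e-03,  1.50422932e-05]), 'position': array([ 0.32594998, -0.64676794,  0.23026086]), 'orientation': array([-9.74504779e-04,  9.72878011e-01,  2.31316542e-01, -2.87893494e-04]), 'wrist_force': array([0.87230931, 0.98372093, 0.32260839]), 'torque': array([-0.03941349,  0.00492883,  0.02940775]), 'gripper_width': 0.08539390183232547}
```

View pics/top0.png

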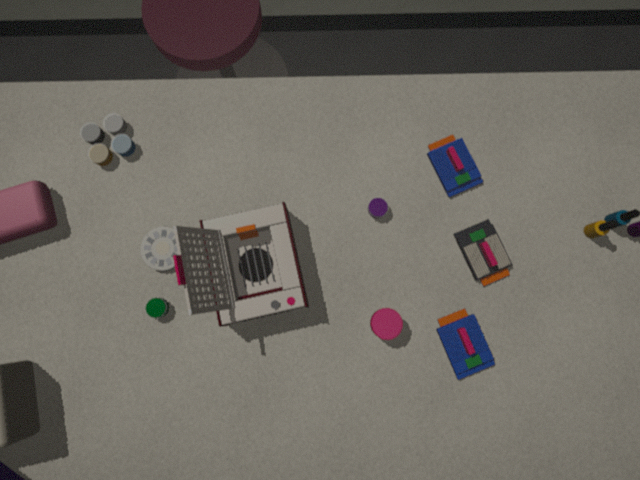

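View pics/side0.png

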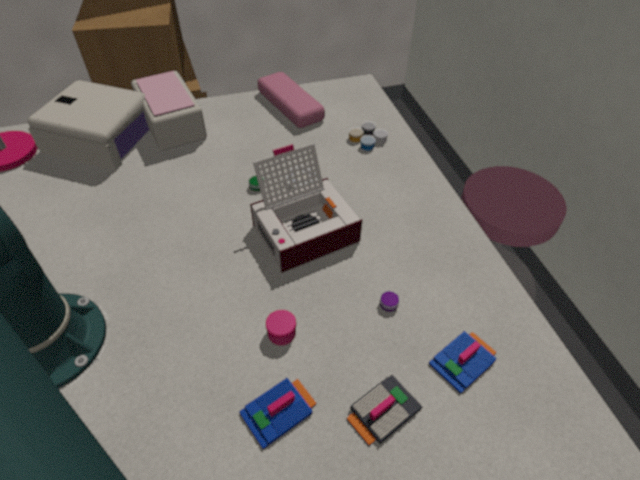

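The top view shows the collector with its bay around (255,262), the clip at (247,231) and the lid leaning left with its tab at (180,270). The real cassette is the grey one at (483,252), tongue at (495,277), pad at (478,235). The two blue ones are decoys. Next I'll measure by colour and enlarge the top view.

```bash
cat > m.py <<'E'
from h import *
t=cap('top');s=cap('side')
def blobs(c,lo,hi,box,mn=8):
    h=cv2.cvtColor(c['image'],cv2.COLOR_RGB2HSV); m=cv2.inRange(h,lo,hi)
    k=np.zeros_like(m);x0,y0,x1,y1=box;k[y0:y1,x0:x1]=255
    n,l,st,ce=cv2.connectedComponentsWithStats(m&k)
    out=[]
    for i in range(1,n):
        if st[i,4]>=mn:
            r=cv2.minAreaRect(np.argwhere(l==i)[:,::-1].astype(np.float32)); out.append((st[i,4],ce[i].round(1),np.round(cv2.boxPoints(r),1).tolist()))
    return out
cols=dict(orange=((5,150,80),(18,255,255)),green=((50,100,40),(80,255,255)),pink=((160,150,90),(176,255,255)),dred=((0,120,20),(180,255,85)))
if __name__=='__main__':
    for n,c,bx in(('top',t,dict(cas=(448,212,518,292),col=(165,195,312,335))),('side',s,dict(cas=(340,368,428,450),col=(230,130,370,275)))):
        for b in bx:
            for k,(lo,hi) in cols.items():
                for o in blobs(c,lo,hi,bx[b]): print(n,b,k,*o)
    a=cv2.resize(t['image'][195:335,165:315],None,fx=4,fy=4,interpolation=3)[:,:,::-1]
    b=cv2.resize(s['image'][130:275,230:370],None,fx=4,fy=4,interpolation=3)[:,:,::-1]
    cv2.imwrite('pics/c1.png',cv2.resize(a,(800,747)) [:600] if 0 else a); cv2.imwrite('pics/c2.png',b)
    for p in((0.35,-.3,0),(.5,.2,.07)): print(proj(t,p),proj(s,p))
E
python3 m.py
```

```text
top cas orange 202 [494.8 276.8] [[480.29998779296875, 279.29998779296875], [506.6000061035156, 267.79998779296875], [509.5, 274.3999938964844], [483.1000061035156, 285.79998779296875]]
top cas green 137 [477.3 235. ] [[468.79998779296875, 233.5], [482.6000061035156, 228.0], [486.0, 236.60000610351562], [472.20001220703125, 242.10000610351562]]
top cas pink 152 [488.8 253.4] [[480.6000061035156, 243.1999969482422], [485.79998779296875, 240.60000610351562], [497.20001220703125, 263.3999938964844], [492.0, 266.0]]
top cas dred 55 [484.9 254.9] [[478.6000061035156, 244.1999969482422], [480.20001220703125, 243.39999389648438], [491.3999938964844, 265.79998779296875], [489.79998779296875, 266.6000061035156]]
top cas dred 11 [498.5 271.3] [[494.0, 273.0], [502.79998779296875, 268.6000061035156], [503.20001220703125, 269.3999938964844], [494.3999938964844, 273.79998779296875]]
top col orange 96 [245.5 228.7] [[236.1999969482422, 228.0], [253.89999389648438, 224.39999389648438], [254.89999389648438, 229.60000610351562], [237.1999969482422, 233.1999969482422]]
top col pink 78 [176.7 269.3] [[
[... 3313 characters left out ...]
281.5, 238.5], [283.5, 240.5], [281.0, 243.0]]
side col dred 12 [351.1 138.3] [[348.6000061035156, 136.89999389648438], [350.70001220703125, 135.5], [353.8999938964844, 140.39999389648438], [351.79998779296875, 141.8000030517578]]
side col dred 31 [365.5 147.2] [[361.3999938964844, 148.39999389648438], [362.0, 144.8000030517578], [369.5, 146.10000610351562], [368.8999938964844, 149.60000610351562]]
side col dred 1411 [319.3 246.1] [[275.5, 253.10000610351562], [359.8999938964844, 220.8000030517578], [366.70001220703125, 238.39999389648438], [282.29998779296875, 270.70001220703125]]
[483.18091614 369.78858378] [254.02537027 439.91579528]
[219.88611829 296.5180275 ] [272.3526652  199.99646959]
```

View pics/c1.png

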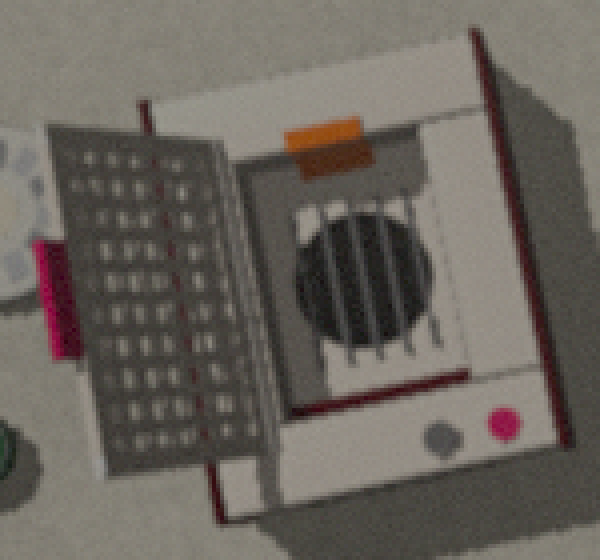

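View pics/c2.png

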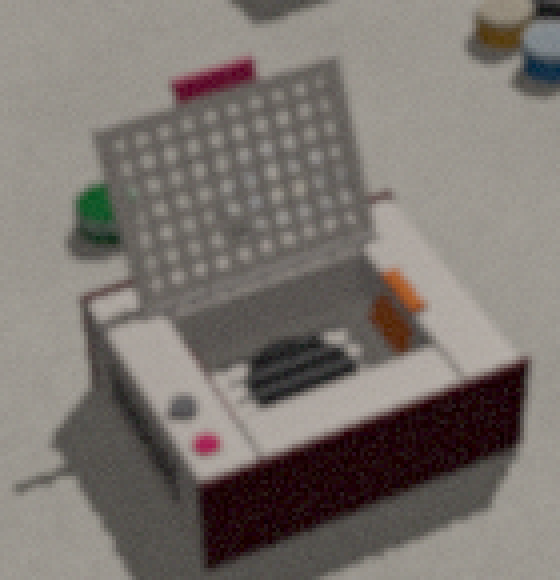

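Crop 1 shows the case's top corners at (470,30), (560,447), (222,522) and (150,103) in crop pixels, with the lip along (293,413)-(468,375) and the clip at (325,135). Crop 2 shows the same corners from the side. Now I'll turn these into poses.

```bash
cat > pose.py <<'E'
from m import *
np.set_printoptions(precision=4,suppress=True)
ct=[(282.5,202.5),(305,306.8),(220.5,325.5),(202.5,220.8)]
cs=[(361.2,220),(280.8,251.2),(251.2,204.2)]
model=np.array([(.1,-.08),(-.1,-.08),(-.1,.08),(.1,.08)])
def fit(m,w):
    m=np.array(m,float);w=np.array(w)[:,:2]; a=m-m.mean(0);b=w-w.mean(0)
    th=np.arctan2((a[:,0]*b[:,1]-a[:,1]*b[:,0]).sum(),(a*b).sum()); r=np.array([[np.cos(th),-np.sin(th)],[np.sin(th),np.cos(th)]])
    o=w.mean(0)-r@m.mean(0); return o,th,(m@r.T+o-w)*1000
wt=[onz(t,*p,.07) for p in ct]; ws=[onz(s,*p,.07) for p in cs]
print('col top',*fit(model,wt));print('col side',*fit(model[:3],ws));print('both',*fit(np.r_[model,model[:3]],wt+ws))
for a,b in zip(ct,cs): print(tri(t,a,s,b))
# cassette
def big(c,k,box): return max(blobs(c,*cols[k],box),key=lambda o:o[0])
W=[];M=[]
for c,bx in((t,(448,212,518,292)),(s,(340,368,428,450))):
    w=[onz(c,*big(c,k,bx)[1],z) for k,z in(('green',.018),('orange',.006))]
    m=[(.037,0),(-.052,0)]
    if c is t: w.append(onz(c,*big(c,'pink',bx)[1],.031));m.append((-.005,0))
    print('cas',*fit(m,w)); W+=w;M+=m
print('cas both',*fit(M,W)); print('tab',tri(t,(178,270),s,(283,150)))
st=ctrl.sense();print('tool',R.from_matrix(rot(st['orientation'])).as_matrix())
E
python3 pose.py
```

```text
col top [0.5611 0.1401] 0.19839474372287477 [[-0.9824 -2.2906]
 [ 0.9259 -1.2663]
 [-0.0524  0.8246]
 [ 0.1089  2.7323]]
col side [0.5636 0.1403] 0.19724279828462063 [[ 1.4359 -0.1365]
 [-0.9928  0.568 ]
 [-0.4431 -0.4314]]
both [0.5622 0.1402] 0.199055494476685 [[ 0.0986 -2.0831]
 [ 2.0331 -1.1882]
 [ 0.9511  0.8818]
 [ 1.0863  2.919 ]
 [ 0.0934 -0.057 ]
 [-2.2639  0.292 ]
 [-1.9986 -0.7645]]
(array([0.6767, 0.0838, 0.0676]), np.float64(0.0003717807433685571))
(array([0.4802, 0.0429, 0.0691]), np.float64(0.004482323389637212))
(array([0.4488, 0.1971, 0.0726]), np.float64(0.002655547776568999))
cas [ 0.5792 -0.316 ] 0.37153552512959476 [[-0.5621 -0.2288]
 [ 0.3849  0.1413]
 [ 0.1772  0.0875]]
cas [ 0.5781 -0.3163] 0.3874838880420267 [[-0.119  -0.0486]
 [ 0.119   0.0486]]
cas both [ 0.5788 -0.3161] 0.37947426833871367 [[-1.1007 -0.0772]
 [ 0.1055 -0.3645]
 [-0.239  -0.0712]
 [ 0.6314 -0.1227]
 [ 0.6028  0.6356]]
tab (array([0.5412, 0.2463, 0.1701]), np.float64(0.001008385538248783))
tool [[ 0.893   0.45   -0.0004]
 [ 0.45   -0.893   0.0006]
 [-0.0001 -0.0007 -1.    ]]
```

```bash
cat > go.py <<'E'
from h import *
CO,CT=np.array([.5622,.1402]),.199
KO,KT=np.array([.5788,-.3161]),.379
def w(o,th,x,y=0): return o+np.array([[np.cos(th),-np.sin(th)],[np.sin(th),np.cos(th)]])@[x,y]
def delta(xy,z,yaw):
    s=ctrl.sense(); q=rot(s['orientation']); y0=np.arctan2(q[1,0],q[0,0])
    turn=(y0-yaw+np.pi)%(2*np.pi)-np.pi
    q=q@R.from_euler('z',turn).as_matrix()
    print('t',round(s['time'],2),'turn %.3f'%turn,'shift cm',np.round(100*q.T@(np.r_[xy,z]-s['position']),2),'pos',s['position'].round(4),'F',s['wrist_force'].round(1),'w',round(s['gripper_width'],4))
E
python3 -c "
from go import *
delta(w(KO,KT,-.015),.12,KT)"
```

```text
t 0.3 turn 0.088 shift cm [ 34.23 -21.41  11.1 ] pos [ 0.3261 -0.6472  0.2309] F [0.6 0.5 0.1] w 0.0853
```

>>> {"api": "apply_moves", "payload": {
  "commands": [
    [[0,0,0,0.088],[3.8,-2.38,1.23,0],[3.8,-2.38,1.23,0],[3.8,-2.38,1.23,0],[3.8,-2.38,1.23,0],[3.8,-2.38,1.23,0],[3.8,-2.38,1.23,0],[3.8,-2.38,1.23,0],[3.8,-2.38,1.23,0],[3.8,-2.38,1.23,0]]
  ],
  "grip": 0
}}

```text
time: 1.55
position: [0.5658, -0.3209, 0.1203]
orientation: [0.0, 0.982, 0.188, 0.0]
wrist_force: [-0.2, 0.1, -0.3]
gripper_width: 0.0427
```

```bash
python3 -c "
from go import *
delta(w(KO,KT,-.015),.019,KT)"
```

```text
t 1.55 turn -0.000 shift cm [-0.11  0.03 10.13] pos [ 0.5658 -0.3209  0.1203] F [-0.2  0.1 -0.3] w 0.0427
```

>>> {"api": "apply_moves", "payload": {
  "commands": [
    [[-0.1,0,3,0],[0,0,3,0],[0,0,2.5,0],[0,0,1.6,0],[0,0,0,0]]
  ]
}}

```text
time: 2.17
position: [0.5632, -0.322, 0.0185]
orientation: [-0.001, 0.982, 0.188, -0.001]
wrist_force: [-0.2, -0.4, -0.6]
gripper_width: 0.0428
```

>>> {"api": "apply_moves", "payload": {
  "commands": [
    [[0,0,0,0],[0,0,0,0],[0,0,0,0],[0,0,0,0],[0,0,0,0],[0,0,0,0]]
  ],
  "grip": 1
}}

```text
time: 2.92
position: [0.5648, -0.3228, 0.021]
orientation: [0.001, 0.982, 0.188, 0.001]
wrist_force: [-0.8, -0.3, 6.5]
gripper_width: 0.0101
```

>>> {"api": "apply_moves", "payload": {
  "commands": [
    [[0,0,-3,0],[0,0,-4,0],[0,0,-4,0],[0,0,-4,0],[0,0,0,0]]
  ]
}}

```text
time: 3.55
position: [0.566, -0.3236, 0.1732]
orientation: [0.002, 0.982, 0.188, 0.003]
wrist_force: [0.0, 0.2, -1.2]
gripper_width: 0.0102
```

```bash
python3 -c "
from go import *
delta(w(CO,CT,0),.16,CT)
c=cap('side');u,v=map(int,proj(c,ctrl.sense()['position']));print(u,v)
i=c['image'][max(v-100,0):v+100,max(u-100,0):u+100];cv2.imwrite('pics/g1.png',cv2.resize(i,None,fx=3,fy=3)[:,:,::-1])"
```

```text
t 3.55 turn 0.180 shift cm [  8.79 -45.54   1.16] pos [ 0.566  -0.3236  0.1732] F [ 0.   0.2 -1.2] w 0.0102
387 371
```

View pics/g1.png

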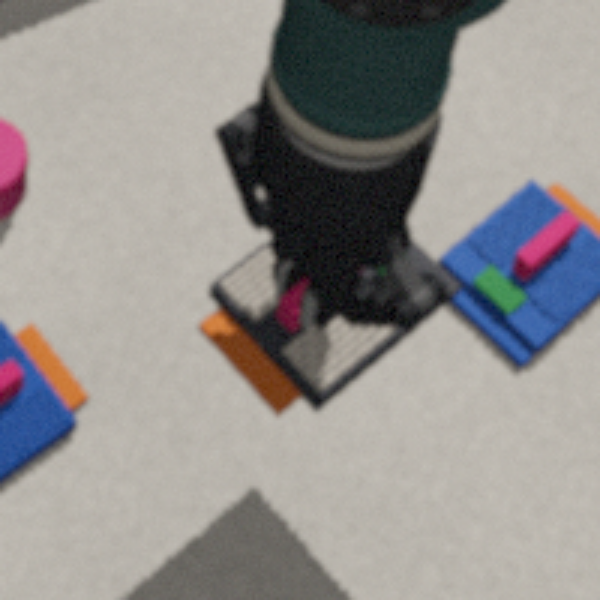

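Gripped: width 10 mm and the cassette hangs level from the fin. I'll cross-check the collector's centreline with the clip and lip blobs, then carry the cassette over.

```bash
python3 -c "
from m import *; from go import *
c,s_=np.cos(CT),np.sin(CT)
for p,z in(((245.5,228.7),.056),((248.2,234.1),.043),((238.2,298),.047),((281.1,288.5),.047),((176.7,269.3),.17)):
    d=onz(t,*p,z)[:2]-CO; print(p,'col frame',(c*d[0]+s_*d[1]).round(4),(-s_*d[0]+c*d[1]).round(4))
d=onz(s,330.3,202.6,.056)[:2]-CO; print('side clip',(c*d[0]+s_*d[1]).round(4),(-s_*d[0]+c*d[1]).round(4))
delta(w(CO,CT,-.003),.15,CT)"
```

```text
(245.5, 228.7) col frame 0.0687 0.0026
(248.2, 234.1) col frame 0.06 0.0012
(238.2, 298) col frame -0.0575 0.0426
(281.1, 288.5) col frame -0.0577 -0.0404
(176.7, 269.3) col frame 0.0015 0.1102
side clip 0.0732 0.0143
t 3.7 turn 0.180 shift cm [  8.78 -45.28   1.89] pos [ 0.5627 -0.3216  0.1684] F [ 0.9 -0.2 -2.1] w 0.0101
```

>>> {"api": "apply_moves", "payload": {
  "commands": [
    [[0,0,0,0.09],[0,0,0,0.09],[1.1,-5.6,0,0],[1.1,-5.6,0,0],[1.1,-5.6,0,0],[1.1,-5.6,0,0],[1.1,-5.6,0,0],[1.1,-5.6,0,0],[1.1,-5.6,0,0],[1.1,-5.6,0,0]]
  ]
}}

```text
time: 4.95
position: [0.5601, 0.1357, 0.1677]
orientation: [0.0, 0.995, 0.099, -0.002]
wrist_force: [0.5, 0.3, -1.7]
gripper_width: 0.0105
```

>>> {"api": "apply_moves", "payload": {
  "commands": [
    [[0,-0.5,0,0],[0,0,0,0],[0,0,0,0]]
  ]
}}

```text
time: 5.32
position: [0.5602, 0.1366, 0.1688]
orientation: [0.001, 0.995, 0.098, -0.001]
wrist_force: [0.7, -0.7, -0.3]
gripper_width: 0.0104
```

```bash
python3 -c "
from go import *
delta(w(CO,CT,-.003,.001),.092,CT)
a=cap('top');b=cap('side')
cv2.imwrite('pics/p1.png',np.hstack([cv2.resize(a['image'][180:350,150:330],(400,378)),cv2.resize(b['image'][100:290,210:400],(380,378))])[:,:,::-1])"
```

```text
t 5.33 turn -0.003 shift cm [-0.02 -0.43  7.68] pos [0.5602 0.1366 0.1688] F [ 0.7 -0.7 -0.3] w 0.0104
```

View pics/p1.png

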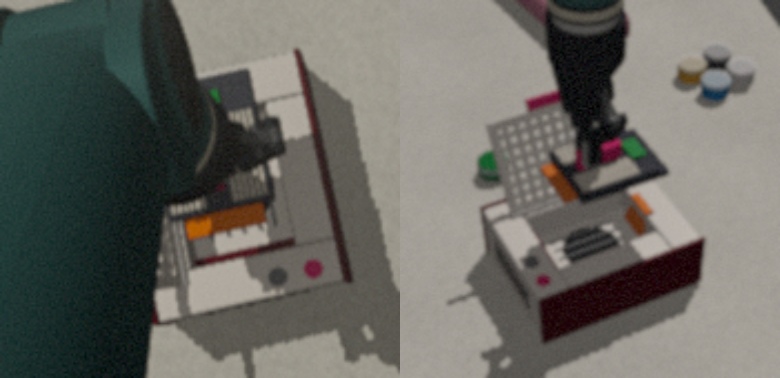

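>>> {"api": "apply_moves", "payload": {
  "commands": [
    [[0,-0.4,2,0],[0,0,2,0],[0,0,2,0],[0,0,1,0],[0,0,0,0],[0,0,0,0]]
  ]
}}

```text
time: 6.18
position: [0.5605, 0.1428, 0.1002]
orientation: [-0.0, 0.995, 0.099, 0.001]
wrist_force: [-0.3, -0.2, -1.0]
gripper_width: 0.0102
```

```bash
python3 -c "
from go import *
delta(w(CO,CT,-.003,.001),.065,CT)"
```

```text
t 6.17 turn -0.001 shift cm [-0.19  0.19  3.52] pos [0.5605 0.1428 0.1002] F [-0.3 -0.2 -1. ] w 0.0102
```

>>> {"api": "apply_moves", "payload": {
  "commands": [
    [[0,0.2,0.3,0],[0,0,0.3,0],[0,0,0.3,0],[0,0,0.3,0],[0,0,0.3,0],[0,0,0,0]]
  ]
}}

```text
time: 6.92
position: [0.5586, 0.1409, 0.0851]
orientation: [0.0, 0.995, 0.099, -0.002]
wrist_force: [-5.0, -1.6, 8.1]
gripper_width: 0.0101
```

>>> {"api": "apply_moves", "payload": {
  "commands": [
    [[0,0,0.3,0],[0,0,0.3,0],[0,0,0.2,0],[0,0,0,0]]
  ]
}}

```text
time: 7.42
position: [0.5568, 0.1405, 0.0767]
orientation: [0.0, 0.995, 0.099, -0.003]
wrist_force: [-6.6, -0.4, 8.9]
gripper_width: 0.0103
```

>>> {"api": "apply_moves", "payload": {
  "commands": [
    [[0,0,0.3,0],[0,0,0.3,0],[0,0,0.3,0],[0,0,0.2,0],[0,0,0,0]]
  ]
}}

```text
time: 8.05
position: [0.5552, 0.1401, 0.0652]
orientation: [0.001, 0.995, 0.099, -0.005]
wrist_force: [-8.4, -1.6, 7.2]
gripper_width: 0.0106
```

```bash
python3 -c "
from go import *
delta(w(CO,CT,-.003,.001),.065,CT)
b=cap('side')
cv2.imwrite('pics/p2.png',cv2.resize(b['image'][130:280,230:400],None,fx=4,fy=4,interpolation=3)[:,:,::-1])"
```

```text
t 8.05 turn 0.000 shift cm [0.39 0.03 0.02] pos [0.5552 0.1401 0.0652] F [-8.4 -1.6  7.2] w 0.0106
```

View pics/p2.png

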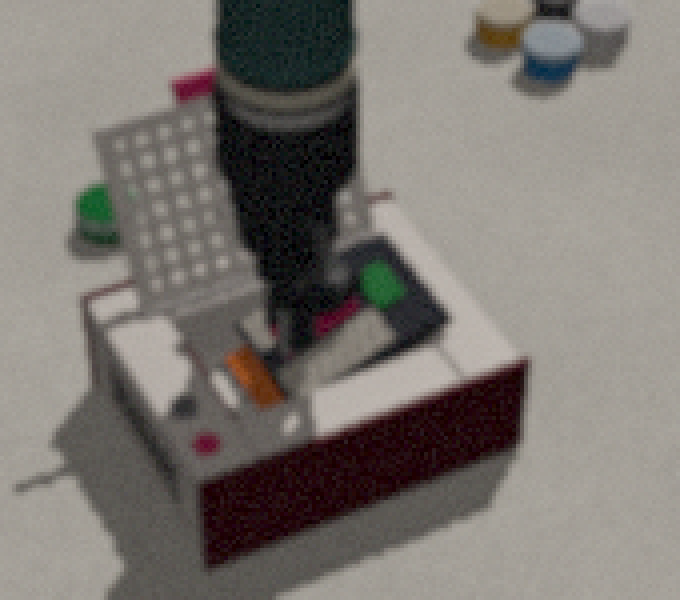

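The cassette is now tilted about 21° tongue-down, with its rear on the rim at (440,320) and the tongue in the bay at (257,373). I'll slide it under the lip.

>>> {"api": "apply_moves", "payload": {
  "commands": [
    [[-0.4,0,0,0],[-0.4,0,0,0],[-0.4,0,0,0],[-0.3,0,0,0],[0,0,0,0]]
  ]
}}

```text
time: 8.72
position: [0.5452, 0.1381, 0.0654]
orientation: [0.0, 0.995, 0.099, -0.0]
wrist_force: [0.7, 0.1, -0.7]
gripper_width: 0.0103
```

>>> {"api": "apply_moves", "payload": {
  "commands": [
    [[-0.3,0,0,0],[-0.3,0,0,0],[0,0,0,0],[0,0,0,0]]
  ]
}}

```text
time: 9.22
position: [0.5398, 0.137, 0.0656]
orientation: [-0.0, 0.995, 0.099, 0.0]
wrist_force: [0.4, 0.7, -0.9]
gripper_width: 0.0103
```

```bash
python3 -c "
from go import *
delta(w(CO,CT,-.031,.001),.065,CT)"
```

```text
t 9.22 turn -0.000 shift cm [-0.84  0.03  0.06] pos [0.5398 0.137  0.0656] F [ 0.4  0.7 -0.9] w 0.0103
```

>>> {"api": "apply_moves", "payload": {
  "commands": [
    [[-0.3,0,0,0],[-0.3,0,0,0],[0,0,0,0],[0,0,0,0]]
  ]
}}

```text
time: 9.72
position: [0.5339, 0.1358, 0.0656]
orientation: [-0.0, 0.995, 0.099, 0.0]
wrist_force: [0.7, 0.0, -1.2]
gripper_width: 0.0102
```

>>> {"api": "apply_moves", "payload": {
  "commands": [
    [[-0.2,0,0,0],[-0.2,0,0,0],[0,0,0,0]]
  ]
}}

```text
time: 10.1
position: [0.5298, 0.135, 0.0656]
orientation: [-0.0, 0.995, 0.099, 0.0]
wrist_force: [0.3, 0.4, -1.1]
gripper_width: 0.01
```

```bash
python3 -c "
from go import *
delta(w(CO,CT,-.031,.001),.065,CT)
b=cap('side');a=cap('top')
cv2.imwrite('pics/p3.png',np.hstack([cv2.resize(b['image'][130:280,230:370],(420,450)),cv2.resize(a['image'][195:335,190:310],(386,450))])[:,:,::-1])"
```

```text
t 10.1 turn -0.000 shift cm [0.18 0.03 0.06] pos [0.5298 0.135  0.0656] F [ 0.3  0.4 -1.1] w 0.01
```

View pics/p3.png

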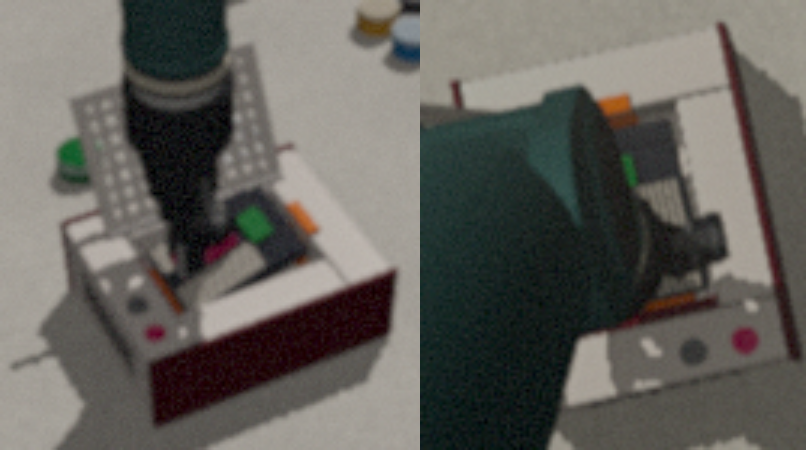

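The tongue is in front of and partly under the lip (orange strip at (670,300) in the right crop), and the rear is clear of the clip. Creeping on to find the wall.

>>> {"api": "apply_moves", "payload": {
  "commands": [
    [[-0.2,0,0,0],[-0.2,0,0,0],[0,0,0,0]]
  ]
}}

```text
time: 10.58
position: [0.5291, 0.1349, 0.0662]
orientation: [-0.0, 0.995, 0.099, 0.003]
wrist_force: [5.5, 1.0, -3.0]
gripper_width: 0.0101
```

>>> {"api": "apply_moves", "payload": {
  "commands": [
    [[-0.2,0,0,0],[0,0,0,0],[0,0,0,0]]
  ]
}}

```text
time: 10.95
position: [0.5288, 0.1348, 0.0664]
orientation: [-0.001, 0.995, 0.099, 0.005]
wrist_force: [7.0, 1.2, -4.4]
gripper_width: 0.0102
```

>>> {"api": "apply_moves", "payload": {
  "commands": [
    [[0.2,0,0,0],[0.1,0,0.1,0],[0,0,0,0]]
  ]
}}

```text
time: 11.32
position: [0.5293, 0.1349, 0.0653]
orientation: [-0.0, 0.995, 0.099, 0.002]
wrist_force: [5.4, 0.6, 0.6]
gripper_width: 0.0103
```

>>> {"api": "apply_moves", "payload": {
  "commands": [
    [[0,0,0,0],[0,0,0,0],[0,0,0,0],[0,0,0,0],[0,0,0,0]]
  ],
  "grip": 0.3
}}

```text
time: 11.95
position: [0.5266, 0.1343, 0.0645]
orientation: [0.0, 0.995, 0.099, -0.0]
wrist_force: [-0.4, 0.1, 0.3]
gripper_width: 0.0298
```

>>> {"api": "apply_moves", "payload": {
  "commands": [
    [[0,0,-2,0],[0,0,-3,0],[0,0,-3,0],[0,0,-3,0],[0,0,0,0],[0,0,0,0]]
  ]
}}

```text
time: 12.7
position: [0.5264, 0.1343, 0.1741]
orientation: [0.0, 0.995, 0.099, -0.001]
wrist_force: [0.3, -0.1, -0.0]
gripper_width: 0.0302
```

```bash
python3 -c "
from go import *
delta(w(CO,CT,.032,.001),.12,CT)
b=cap('side');a=cap('top')
cv2.imwrite('pics/p4.png',np.hstack([cv2.resize(b['image'][130:280,230:370],(420,450)),cv2.resize(a['image'][195:335,190:310],(386,450))])[:,:,::-1])"
```

```text
t 12.7 turn -0.000 shift cm [6.84 0.03 5.4 ] pos [0.5264 0.1343 0.1741] F [ 0.3 -0.1 -0. ] w 0.0302
```

View pics/p4.png

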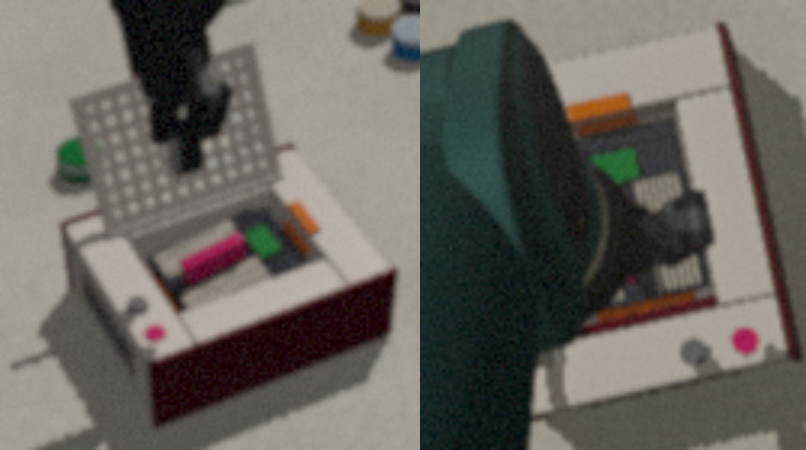

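Tongue under the lip, rear resting on the clip, pad at (263,240). Now to press the pad with shut fingers.

>>> {"api": "apply_moves", "payload": {
  "commands": [
    [[2.4,0,0,0],[2.4,0,0,0],[2.3,0,1,0],[0,0,2,0],[0,0,3,0],[0,0,2.5,0],[0,0,1,0],[0,0,0,0],[0,0,0,0]]
  ],
  "grip": 1
}}

```text
time: 13.92
position: [0.5972, 0.1485, 0.0803]
orientation: [-0.0, 0.995, 0.099, 0.001]
wrist_force: [0.7, 0.2, 0.1]
gripper_width: 0.0002
```

```bash
python3 -c "
from go import *
delta(w(CO,CT,.035,.001),.048,CT)"
```

```text
t 13.93 turn -0.000 shift cm [-0.1   0.03  3.23] pos [0.5972 0.1485 0.0803] F [0.7 0.2 0.1] w 0.0002
```

>>> {"api": "apply_moves", "payload": {
  "commands": [
    [[-0.1,0,0.5,0],[0,0,0.5,0],[0,0,0.5,0],[0,0,0.3,0],[0,0,0,0]]
  ]
}}

```text
time: 14.55
position: [0.5961, 0.1483, 0.0621]
orientation: [-0.0, 0.995, 0.099, 0.0]
wrist_force: [-1.7, 0.4, 3.7]
gripper_width: 0.0001
```

>>> {"api": "apply_moves", "payload": {
  "commands": [
    [[0,0,0.4,0],[0,0,0.3,0],[0,0,0.3,0],[0,0,0,0]]
  ]
}}

```text
time: 15.05
position: [0.5974, 0.1486, 0.052]
orientation: [-0.0, 0.995, 0.099, 0.002]
wrist_force: [2.8, 0.5, 5.1]
gripper_width: 0.0002
```

>>> {"api": "apply_moves", "payload": {
  "commands": [
    [[0,0,0.3,0],[0,0,0.3,0],[0,0,0,0]]
  ]
}}

```text
time: 15.42
position: [0.595, 0.1481, 0.048]
orientation: [-0.0, 0.995, 0.099, -0.001]
wrist_force: [-3.5, -0.8, 22.7]
gripper_width: -0.0003
```

>>> {"api": "apply_moves", "payload": {
  "commands": [
    [[0,0,0.15,0],[0,0,0,0],[0,0,0,0]]
  ]
}}

```text
time: 15.8
position: [0.5951, 0.1481, 0.048]
orientation: [-0.0, 0.995, 0.099, -0.001]
wrist_force: [-5.9, -0.2, 33.9]
gripper_width: -0.0001
```

>>> {"api": "apply_moves", "payload": {
  "commands": [
    [[0,0,-2,0],[0,0,-4,0],[0,0,-5,0],[-3,4,-5,0],[-3,6,0,0],[-2,6,0,0],[0,5,0,0],[0,0,0,0],[0,0,0,0]]
  ]
}}

```text
time: 16.92
position: [0.5609, -0.0623, 0.1973]
orientation: [-0.001, 0.995, 0.099, -0.002]
wrist_force: [-0.3, 1.2, -0.6]
gripper_width: 0.0001
```

```bash
python3 -c "
from go import *
from m import blobs,cols
delta(w(CO,CT,.035,.001),.048,CT)
b=cap('side');a=cap('top')
for c,bx in((b,(290,170,345,225)),(a,(225,205,280,310))):
  for k in('green','pink','orange'):
    for o in blobs(c,*cols[k],bx):
      print(k,o[0],o[1])
for p in((.034,0,.048),(-.008,0,.064),(.057,0,.0495),(.062,0,.058)): 
  P=np.r_[w(CO,CT,*p[:2]),p[2]]; print(p,proj(b,P),proj(a,P))
cv2.imwrite('pics/p5.png',np.hstack([cv2.resize(b['image'][130:280,230:370],(420,450),interpolation=3),cv2.resize(a['image'][195:335,190:310],(386,450),interpolation=3)])[:,:,::-1])"
```

```text
t 17.02 turn 0.003 shift cm [  7.58 -19.77  14.97] pos [ 0.5615 -0.0609  0.1976] F [0.4 0.5 0.1] w -0.0003
green 89 [318.9 214.1]
pink 105 [302.2 216.7]
green 150 [250.3 246.3]
pink 180 [253.6 267.1]
orange 176 [246.8 231.6]
orange 108 [259.8 290.1]
(0.034, 0, 0.048) [318.36871848 214.24714739] [250.94455662 246.45808924]
(-0.008, 0, 0.064) [302.0090341  215.23199571] [253.83855221 266.81188295]
(0.057, 0, 0.0495) [327.09258955 210.58711864] [248.54113108 234.85851508]
(0.062, 0, 0.058) [329.04982059 207.26406234] [247.29947664 231.59723762]
```

View pics/p5.png

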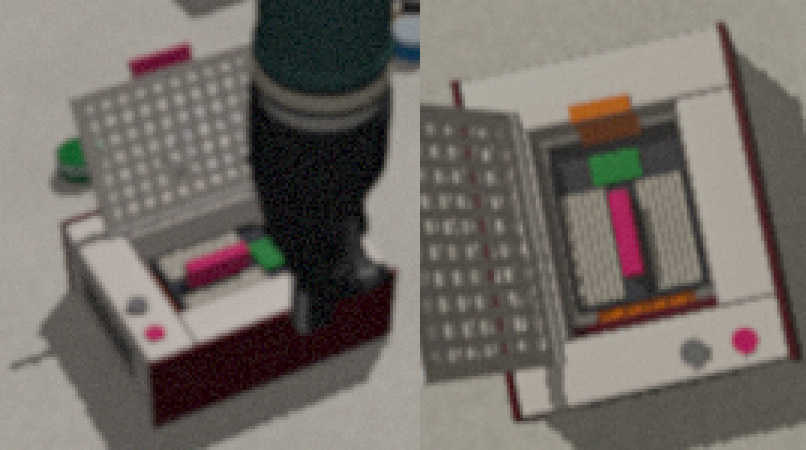

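The home positions I project for the pad, fin and tongue match the images to about 1 px. The top crop shows the pad at (615,166), the clip over the rear ledge, and the tongue mostly hidden by the lip, so the cassette is home. Next is the lid: over its top to the +y side.

>>> {"api": "apply_moves", "payload": {
  "commands": [
    [[0,0,-4,0],[0,0,-4,0],[0,0,0,0]]
  ]
}}

```text
time: 17.5
position: [0.5647, -0.062, 0.2815]
orientation: [0.0, 0.995, 0.1, 0.003]
wrist_force: [0.6, 0.4, 0.1]
gripper_width: -0.0003
```

```bash
python3 -c "
from go import *
delta(w(CO,CT,0,.15),.27,CT)"
```

```text
t 17.5 turn 0.002 shift cm [  3.74 -34.87   1.14] pos [ 0.5647 -0.062   0.2815] F [0.6 0.4 0.1] w -0.0003
```

>>> {"api": "apply_moves", "payload": {
  "commands": [
    [[0.4,-3.9,0,0],[0.4,-3.9,0,0],[0.4,-3.9,0,0],[0.4,-3.9,0,0],[0.4,-3.9,0,0],[0.4,-3.9,0,0],[0.4,-3.9,0,0],[0.4,-3.9,0,0],[0.4,-3.7,0,0],[0,0,0,0]]
  ]
}}

```text
time: 18.75
position: [0.5262, 0.2912, 0.2768]
orientation: [-0.001, 0.995, 0.103, -0.001]
wrist_force: [0.2, -1.8, -1.0]
gripper_width: 0.0002
```

>>> {"api": "apply_moves", "payload": {
  "commands": [
    [[0,0,2,0],[0,0,3,0],[0,0,3,0],[0,0,3,0],[0,0,2,0],[0,0,0,0]]
  ]
}}

```text
time: 19.5
position: [0.5269, 0.2843, 0.1461]
orientation: [0.001, 0.995, 0.099, -0.003]
wrist_force: [-0.2, 0.4, 0.3]
gripper_width: 0.0002
```

```bash
python3 -c "
from go import *
delta(w(CO,CT,0,.07),.15,CT)"
```

```text
t 19.5 turn -0.001 shift cm [ 0.61  7.83 -0.38] pos [0.5269 0.2843 0.1461] F [-0.2  0.4  0.3] w 0.0002
```

>>> {"api": "apply_moves", "payload": {
  "commands": [
    [[0.6,1,0,0],[0,1.2,0,0],[0,1.2,0,0],[0,1.2,0,0],[0,1.2,0,0],[0,1.2,0,0],[0,1,0,0],[0,0,0,0]]
  ]
}}

```text
time: 20.5
position: [0.5518, 0.2085, 0.1542]
orientation: [-0.001, 0.995, 0.098, 0.002]
wrist_force: [-9.2, -1.6, 35.9]
gripper_width: 0.0003
```

>>> {"api": "apply_moves", "payload": {
  "commands": [
    [[0,1.1,0,0],[0,1.1,0,0],[0,1.1,0,0],[0,1.1,0.2,0],[0,1.1,0.4,0],[0,1.1,0.5,0],[0,0,0,0]]
  ]
}}

```text
time: 21.38
position: [0.5632, 0.1421, 0.1364]
orientation: [0.001, 0.995, 0.098, -0.001]
wrist_force: [-0.2, -0.4, 0.2]
gripper_width: 0.0001
```

```bash
python3 -c "
from go import *
delta(w(CO,CT,0,-.014),.123,CT)
b=cap('side');
cv2.imwrite('pics/p6.png',cv2.resize(b['image'][100:280,210:390],(540,540),interpolation=3)[:,:,::-1])"
```

```text
t 21.38 turn -0.002 shift cm [-0.13  1.57  1.34] pos [0.5632 0.1421 0.1364] F [-0.2 -0.4  0.2] w 0.0001
```

View pics/p6.png

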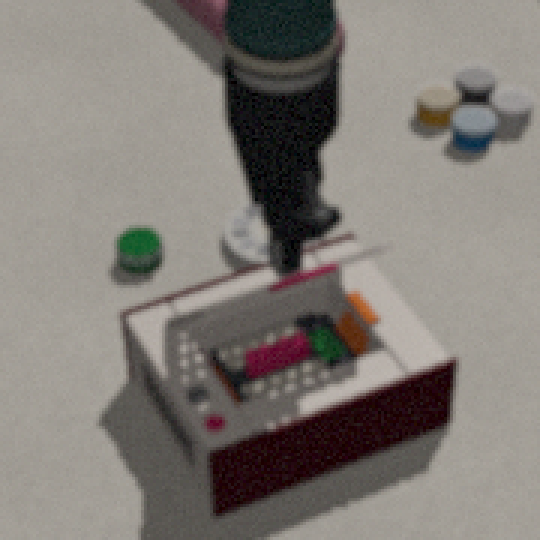

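The lid is past upright and the tab shows at (305,278) in the crop, with the fingertips just behind it. Contact force spiked to 36 N on the way but is now 0. I'll measure the tab before going on.

```bash
python3 -c "
from go import *
from m import blobs,cols
b=cap('side');a=cap('top')
for c,bx in((b,(290,170,335,215)),(a,(180,200,300,310))):
  for k in('pink',):
    for o in blobs(c,*cols[k],bx): print(k,o)
for ang in(1.5,1.3,1.1,.9,.7):
  P=np.r_[w(CO,CT,0,.052-.114*np.cos(ang)+.004*np.sin(ang)),.072+.114*np.sin(ang)+.004*np.cos(ang)]; print(ang,P,proj(b,P),proj(a,P))
p=ctrl.sense()['position'];d=p[:2]-CO;print('tcp col',d@[np.cos(CT),np.sin(CT)],d@[-np.sin(CT),np.cos(CT)],p[2])
"
```

```text
pink (np.int32(21), array([307.6, 213.2]), [[303.0, 211.0], [311.0, 211.0], [311.0, 214.0], [303.0, 214.0]])
pink (np.int32(28), array([263.1, 261.1]), [[260.6000061035156, 265.6000061035156], [262.20001220703125, 255.89999389648438], [266.1000061035156, 256.5], [264.5, 266.20001220703125]])
pink (np.int32(32), array([290.5, 300.5]), [[288.0, 298.0], [293.0, 298.0], [293.0, 303.0], [288.0, 303.0]])
1.5 [0.55272556 0.18718011 0.18599738] [294.16190765 159.44372499] [211.84929301 260.86607415]
1.3 [0.55718673 0.16505889 0.18291563] [298.86847394 166.55977   ] [226.04813166 258.06529859]
1.1 [0.56143793 0.14397879 0.17541202] [303.48763559 175.16762799] [239.96091674 255.77215198]
0.9 [0.5653097  0.12478021 0.16378571] [307.77667943 184.84821838] [252.8240849  254.09756015]
0.7 [0.56864766 0.10822853 0.14850019] [311.50806273 195.10207974] [264.0008452  253.10171941]
tcp col 0.0021425976566276914 0.004092269814369305 0.13736208994076332
```

>>> {"api": "apply_moves", "payload": {
  "commands": [
    [[0,0.7,0.6,0],[0,0.6,0.6,0],[0,0.6,0.6,0],[0,0.6,0.7,0],[0,0.5,0.8,0],[0,0.4,0.8,0],[0,0.4,0.8,0],[0,0,0,0]]
  ]
}}

```text
time: 22.62
position: [0.5705, 0.1062, 0.0874]
orientation: [0.0, 0.995, 0.099, -0.001]
wrist_force: [-0.4, 1.0, -0.1]
gripper_width: 0.0001
```

```bash
python3 -c "
from go import *
delta(w(CO,CT,0,-.045),.077,CT)"
```

```text
t 22.62 turn -0.001 shift cm [-0.13  1.    1.04] pos [0.5705 0.1062 0.0874] F [-0.4  1.  -0.1] w 0.0001
```

>>> {"api": "apply_moves", "payload": {
  "commands": [
    [[-0.1,0.5,0.3,0],[0,0.5,0.3,0],[0,0,0.3,0],[0,0,0.2,0],[0,0,0,0]]
  ]
}}

```text
time: 23.25
position: [0.5718, 0.0972, 0.0771]
orientation: [-0.0, 0.995, 0.099, -0.0]
wrist_force: [0.2, 0.6, 0.1]
gripper_width: -0.0001
```

>>> {"api": "apply_moves", "payload": {
  "commands": [
    [[0,0,0.2,0],[0,0,0,0],[0,0,0,0]]
  ]
}}

```text
time: 23.62
position: [0.5721, 0.0972, 0.0761]
orientation: [-0.0, 0.995, 0.099, 0.0]
wrist_force: [-2.0, 0.5, 6.0]
gripper_width: -0.0
```

>>> {"api": "apply_moves", "payload": {
  "commands": [
    [[0,0,0.2,0],[0,0,0.1,0],[0,0,0,0]]
  ]
}}

```text
time: 24.0
position: [0.5722, 0.0972, 0.0757]
orientation: [-0.0, 0.995, 0.099, 0.0]
wrist_force: [-6.3, -1.1, 26.5]
gripper_width: 0.0002
```

>>> {"api": "apply_moves", "payload": {
  "commands": [
    [[0,0,-2,0],[0,0,-4,0],[0,0,-5,0],[0,5,-4,0],[0,6,0,0],[0,6,0,0],[0,6,0,0],[0,0,0,0],[0,0,0,0]]
  ]
}}

```text
time: 25.12
position: [0.6169, -0.1269, 0.221]
orientation: [-0.0, 0.995, 0.099, -0.0]
wrist_force: [0.2, 1.0, 0.9]
gripper_width: -0.0
```

```bash
python3 -c "
from go import *
from m import blobs,cols
b=cap('side');a=cap('top')
for c,bx in((b,(240,170,370,275)),(a,(180,200,320,310))):
    for o in blobs(c,*cols['pink'],bx): print(o[:2])
for ang in(0,.1):
  P=np.r_[w(CO,CT,0,.052-.114*np.cos(ang)+.004*np.sin(ang)),.0725+.114*np.sin(ang)+.004*np.cos(ang)]; print(ang,proj(b,P),proj(a,P))
print(ctrl.sense()['wrist_force'])
cv2.imwrite('pics/p7.png',np.hstack([cv2.resize(b['image'][130:430,210:430],(396,540)),cv2.resize(a['image'][180:360,140:275],(405,540))])[:,:,::-1])"
```

```text
(np.int32(79), array([317.7, 228.9]))
(np.int32(15), array([281.3, 240.5]))
(np.int32(148), array([285.1, 254.9]))
(np.int32(39), array([290.6, 300.5]))
0 [317.89233673 227.77335053] [284.69302403 254.7209609 ]
0.1 [317.7032299 223.8490814] [283.62493905 254.05251859]
[-0.06740157  0.20498277 -0.64683182]
```

View pics/p7.png

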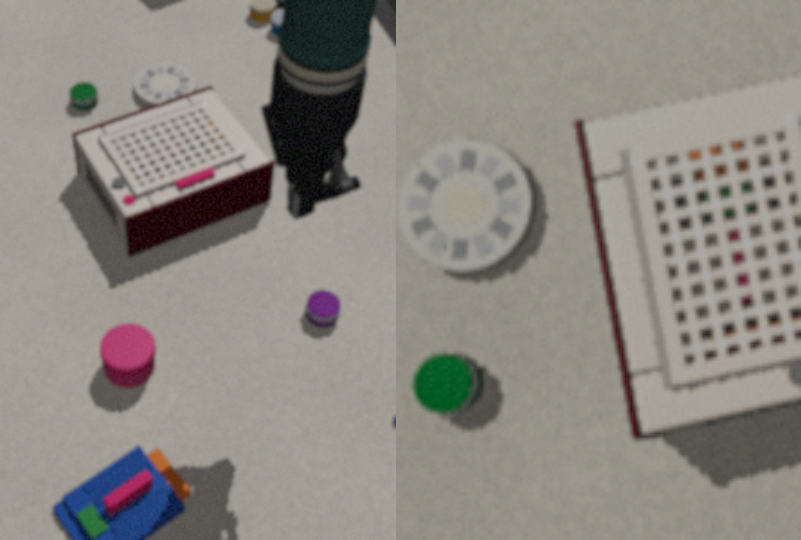

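The lid lies flat with its tab where the shut position predicts, and the pots, jar and wheel haven't moved. Handing in.

```bash
python3 -c "
from workcell import ctrl
print(ctrl.close_job())"
```

```text
the job is handed in; nothing more can be done
None
```

The cassette is back in the bay and the lid is shut. I handed the job in at about 25 s of the 58 s allowed, with the arm clear of everything.

- **Fitting the cassette:** I gripped it by the fin and tilted it tongue-down about 21° against the bay's +x rim. I slid the tongue under the lip to the wall, released it, and pressed the pad with shut fingers until it stopped at its home height (z 48 mm, up to 34 N).
- **Cassette check, before the lid moved:** the pad was within about 1 px of its predicted home position in both views, and the fin within about 1.5 px. The clip showed over the rear ledge. Its travel was judged only from the picture, not measured.
- **Lid check:** I pressed it flat with 26 N at z 76 mm, and its tab is within about 1 px of the shut position.
- **Bystanders:** in the last picture the pots, jar and gem wheel stood where they were, judged by eye rather than measured.
- **Possible problem:** while swinging the lid past upright, the wrist force read 36 N at the end of one move. I read force only at the end of each move, so I can't say what the peak was. I also couldn't tell whether the fingers or the gripper's body, which has the 40 N limit, made the contact.

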